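# Move the clip-on thermometer to the wax pot

### The job

Move the clip-on thermometer from the low wide dye pot to the tall wax pot that stands in the water-bath pan: squeeze the spring clip's handles to open its jaws, lift it off and, with the jaws held open, set it over the wax pot's rim with the probe hanging inside. How high that rim stands is not known exactly, so feel for it: press the clip down until the rim is firmly against its saddle, but gently, with no more than about 15 N, because enamel chips. Then let go without dragging it up again, so that the clip grips the rim by itself, upright and still seated on it, and leave the pots and the things around them where they are.

Things in the scene. Friction and masses are not known exactly. Their poses are not given: they have to be found in the camera images.
- clip_saddle: Rubber saddle cushion of a steel spring clip that carries a dial thermometer, 85 g; squeezing the handles opens the jaws. Starts on the low pot's rim. Origin: middle of the cushion's flat underside (10 x 26 mm), which sits on a rim; it gives 2.5 mm, 1.5 N per mm, then is hard. z up; x across the rim to the probe's side, the inside of the pot; y along the rim, to the dial. Jaws reach 18 mm down.
- clip_handles (a point): Where to grip the clip: midway between its two handles, 42 mm above the saddle's origin, same axes; fingers close along x. Handles 16 mm wide, 14 to 60 mm above the saddle. On a rim they spread in a V, 31 mm over the outsides here, 43 at the top; squeezed to the stop (6 N; hold with 20 to 30 N) flat and parallel, 14 mm. Spreading, they sink 3 mm: fingers that stay at one height drag the clip up.
- probe_tip (a point): Lower end of the thermometer's probe stem (4 mm thick), 73 mm below the saddle's origin, 21 mm from it in x and 34 mm in y. The dial sits on top of the stem: 38 mm across, facing up, its top 14 mm above the saddle's origin, 28 mm below the grip point.
- jaw_in (a joint): Angle of the clip's jaw on the probe side, rad: 0 gripping a 3 mm pot wall, -0.06 shut on nothing, 0.28 squeezed fully open. With both at 0.28 the pads (16 mm wide, 10 to 18 mm below the saddle) are about 13 mm apart, to pass over a 7 mm bead. The spring grips a wall with about 5 N.
- jaw_out (a joint): The same for the clip's other jaw, outside the pot.
- low_pot: Low wide white enamel pot with a dark rim, where the clip starts; about 1.2 kg, loose, empty. Origin: centre of its underside. Top of the rim 100 mm up; the rim is a rolled bead 7 mm thick on a 3 mm wall, mid-line radius 110 mm. Two loop handles at +y and -y, 33 mm out, below the rim.
- bath_pan: Shallow white enamel water-bath pan (rim 70 mm up, radius 116 mm, two loop handles at +y and -y, 33 mm out) with the tall wax pot, the target, standing in its middle; 2 kg, loose, empty. Origin: centre of the pan's underside. The wax pot's wall mid-line has radius 90 mm, with the same 3 mm wall and 7 mm bead. It stands on a hidden trivet: its rim's top is 148 to 172 mm up, not measured.
- egg_cup: White egg cup, 51 mm across, with an egg in it, 66 mm tall together. Origin under its centre. Bystander.
- spoon: Wooden spoon lying on the table. Bystander.
- colander: Orange plastic bowl, 160 mm across, 70 mm tall. Origin under its centre. Bystander.

How it is judged (in metres and radians):
On the way, in this order (a step that is already met when the one before it is completed fails the run):
1. the clip is squeezed open and lifted clear of the low pot (z of clip_saddle in the frame of low_pot above 0.125 m and contact force between the fingers and clip above 1 N), for 0.1 s.
2. with both jaws held open the saddle is pressed down on the wax pot's rim with at least 3 N, probe inside (contact force between clip_saddle and bath_pan above 3 N and value of joint each of jaw_in, jaw_out above 0.15 rad and horizontal distance between clip_saddle and bath_pan below 0.096 m and horizontal distance between probe_tip and bath_pan below 0.082 m), for 0.2 s.
At the end, for the whole second after the job is handed in: The clip grips the wax pot's rim by itself: saddle touching the rim (over 0.2 N) within 6 mm of its mid-line, clip within 0.15 rad of upright, probe inside the wax pot, both jaws closed on the wall (under 0.1 rad), at rest, released (horizontal distance between clip_saddle and bath_pan between 0.084 and 0.096 m and horizontal distance between probe_tip and bath_pan below 0.082 m and angle between clip_saddle's own z axis and vertical below 0.15 rad and value of joint each of jaw_in, jaw_out below 0.1 rad and contact force between clip and bath_pan above 4 N and contact force between clip_saddle and bath_pan above 0.2 N and contact force between the fingers and anything else below 0.1 N and linear speed of clip below 0.01 m/s).
It fails at once if the clip is forced against the low pot with more than 25 N (enamel chips) (contact force between clip and low_pot above 25 N).
It fails at once if the low pot is shoved by more than 12 mm or tipped (distance of low_pot from where it was at the start of the episode above 0.012 m or angle between low_pot's own z axis and vertical above 0.06 rad).
It fails at once if the clip is forced against the wax pot with more than 25 N (enamel chips) (contact force between clip and bath_pan above 25 N).
It fails at once if the wax pot is shoved by more than 12 mm or tipped (distance of bath_pan from where it was at the start of the episode above 0.012 m or angle between bath_pan's own z axis and vertical above 0.06 rad).
It fails at once if the egg cup, the spoon or the bowl is moved by more than 15 mm (distance of any of egg_cup, spoon, colander from where it was at the start of the episode above 0.015 m).
It also fails if it takes over 64 s, if anything falls off the work surface, if the arm or the gripper's body presses on something with over 40 N, if the wrist force passes 120 N, or if a joint passes its speed limit or range.

### The arm

A 6-joint arm with a two-finger parallel gripper is mounted at the origin on the work surface. World frame = base frame: x ahead of the robot, y to its left, z up, the work surface at z = 0. Lengths are in mm, angles in rad, forces in N, time in s.
With the tool pointing down it reaches from about 425 to 950 mm from the base axis. Payload 3.5 kg.
Tool frame: the origin (TCP) lies between the finger pads; the fingertips stand ahead of it and the grasp point (between the pads) lies 5 mm behind it (ctrl.tcp_to_tips is the z of the fingertips in the tool frame, in mm); z points along the fingers, y is the line along which they close (so a half turn about z gives the same grasp; the last joint's range is limited). The gripper opens to 85 mm and grips with 20 to 120 N. Pads are 22 mm wide; open, the fingers measure 114 mm over their backs; the gripper's body (76 mm by 85 mm) begins 54 mm behind the grasp point. The pads swing forward as they close: fully open they stand 13 mm farther back than shut.
Start: joints at [0.97, 0.286, 1.577, -0, 1.279, -0.15], TCP at [294.051, 607.569, 245.325] pointing down, gripper open.
Joint ranges: [-2.77, 2.77], [-0.9, 2.22], [0.21, 2.48], [-1.53, 4.67], [0.24, 2.81], [-2.84, 2.84]. Speed limits (rad/s): [2.79, 2.79, 3.14, 3.14, 3.14, 3.14].

### API

Orientations are given as [roll, pitch, yaw] about the fixed x, y, z axes, in that order (R = Rz(yaw) Ry(pitch) Rx(roll)).
In Python, from rig import ctrl gives the robot as it stands.
- The arm moves only by the tool step_arm, never from a script. Its argument "moves" is one flat list of numbers, 7 for each row, row after row: the finger opening in mm, from 0 to 85.4, then the shift along the tool's x, y, z in mm, then the turn, a rotation vector about the tool's x, y, z in rad. In form: [gripper, x, y, z, rx, ry, rz, gripper, x, y, z, rx, ry, rz, ...]. A call has 1 to 10 rows; each row is the pose to reach, as a shift and turn from the pose commanded when the call began, along the tool's axes at that moment; what a row does not reach only later rows make up. A row lasts 1/8 s, in which the tool goes at most 62.5 mm and 10.7 degrees, less where a joint would pass 70% of its speed; a pose out of reach is approached as far as the arm can. A call with a gripper value outside its range is refused whole. The fingers move at their own pace and stop on an object; the grip force is fixed at half the most. Time passes only in rows, so rows that repeat a pose let the fingers close. It gives the time, the measured TCP pose, the force, the opening and the grip force at its end, in the units of the state.
- ctrl.get_state(): the state, without advancing time (a new reading comes with each control period).
- ctrl.camera(name): name is "scene" or "top" or "wrist"; returns a dict with "frame" (480x640x3 uint8, red, green, blue), "fx", "fy", "cx", "cy" (pixels), "view" (4x4, takes a point from world to camera coordinates). Camera axes: x right, y up, looking along -z (the intrinsics and any distortion apply to the point x, -y, -z); pixel columns grow to the right and rows downward; lengths in mm; the calibration is good to about 2 mm. A picture is of the moment at which its call begins. There is no depth.
- ctrl.finish_job(): hands the job in; it is judged then, once.
The state is a dict: "clock": time; "qpos": joint angles; "qvel": joint speeds; "joint_efforts": joint torques, N m; "position": TCP position; "tcp_rot": TCP orientation; "wrist_force": force on the tool from outside, world axes, zero at the start; "ft_torque": the same for the moment, N m; "finger_gap": finger opening in mm; "grip_force": force on a finger pad.
Only numpy, scipy, OpenCV 4.12 (cv2) and the standard library are available. Lean on these libraries where they do the work, as an engineer would, in place of code of your own. Each camera call takes 0.05 s, during which the arm holds its last target. There are 200 camera calls.

## Working session

There is one attempt and no reset: what is moved stays moved. The work goes in short steps, Python scripts to look and compute and a tool call to move; the robot and the scene stay as the last step left them, time stands still between calls to the robot, and variables do not carry over. Pictures are saved under pics/ and viewed, at most 10 in all, crops included, and the job is handed in when it is done.

Besides the shell and the picture viewer there is one more tool, called as name(argument=value, ...) on one line, values as JSON. step_arm: Moves the arm, as the interface text tells. Its arguments: {"type":"object","properties":{"moves":{"type":"array","items":{"type":"number"}}},"required":["moves"]}

```bash
mkdir -p pics; cat > h.py <<'E'
import numpy as np, cv2
from rig import ctrl
def grab(n,fn=None):
    c=ctrl.camera(n)
    np.save(f'pics/{n}.npy',c,allow_pickle=True)
    if fn: cv2.imwrite('pics/'+fn,cv2.cvtColor(c['frame'],cv2.COLOR_RGB2BGR))
    return c
def load(n): return np.load(f'pics/{n}.npy',allow_pickle=True).item()
def ray(c,u,v):
    V=np.array(c['view']);R=V[:3,:3];o=-R.T@V[:3,3]
    d=R.T@np.array([(u-c['cx'])/c['fx'],-(v-c['cy'])/c['fy'],-1.0])
    return o,d/np.linalg.norm(d)
def onz(c,u,v,z):
    o,d=ray(c,u,v);return o+d*(z-o[2])/d[2]
def proj(c,p):
    V=np.array(c['view']);q=V[:3,:3]@np.asarray(p,float)+V[:3,3]
    return np.array([c['cx']+c['fx']*q[0]/-q[2],c['cy']-c['fy']*q[1]/-q[2]])
def tri(a,b):
    A=np.zeros((3,3));y=np.zeros(3)
    for o,d in (a,b):
        P=np.eye(3)-np.outer(d,d);A+=P;y+=P@o
    return np.linalg.solve(A,y)
E
python3 - <<'E'
from h import *
print(ctrl.get_state(), ctrl.tcp_to_tips)
ims=[]
for n in ('scene','top','wrist'):
    c=grab(n,n+'0.png'); print(n,c['fx'],c['fy'],c['cx'],c['cy'],[k for k in c]); o,d=ray(c,320,240); print(o,d)
E
```

```text
{'clock': 0.0, 'qpos': array([ 9.70026074e-01,  2.87204430e-01,  1.57820840e+00, -1.82911187e-05,
        1.27859024e+00, -1.50001365e-01]), 'qvel': array([-0.00118061, -0.00100975, -0.00143232,  0.00044019, -0.00137493,
        0.00128513]), 'joint_efforts': array([ 2.25697750e-04, -4.05977261e+01, -2.92625087e+01, -1.07677627e-04,
        5.81807893e-03, -9.76171293e-06]), 'position': array([293.68350908, 607.05621712, 243.90428939]), 'tcp_rot': array([-3.13920668e+00, -3.42905517e-04,  2.69082865e+00]), 'wrist_force': array([-0.38457003,  0.92679602, -0.1809982 ]), 'ft_torque': array([-0.00427317,  0.01357581,  0.0341053 ]), 'grip_force': 0.0, 'finger_gap': 85.11273594578017} 14.0
scene 623.4408430469291 623.4408430469291 314.10277342872337 244.68680558162185 ['frame', 'fx', 'fy', 'cx', 'cy', 'view']
[1054.59064699 -825.03407383 1131.90786557] [-0.38261547  0.59077744 -0.71034317]
top 487.6809887477741 487.6809887477741 312.02301529451057 249.12745569540277 ['frame', 'fx', 'fy', 'cx', 'cy', 'view']
[ 316.90885578    5.78725477 1164.57033572] [ 0.18561353 -0.02508851 -0.98230249]
wrist 425.4990497162874 425.4990497162874 321.68852592784657 235.5409755630126 ['frame', 'fx', 'fy', 'cx', 'cy', 'view']
[232.02556303 636.62551959 372.6837302 ] [ 0.24573504 -0.12589999 -0.96112615]
```

View pics/top0.png

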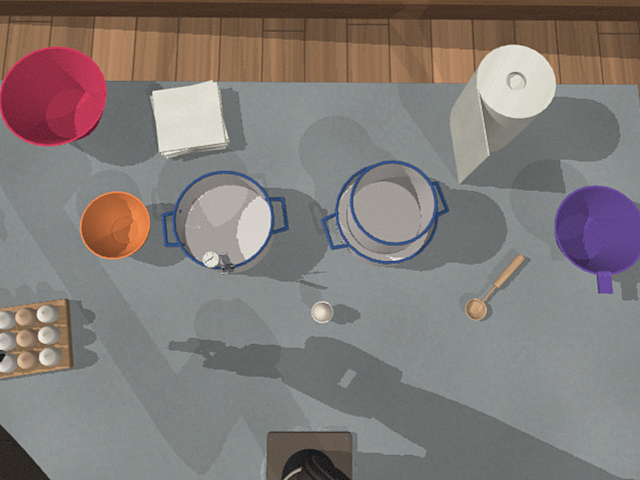

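View pics/scene0.png

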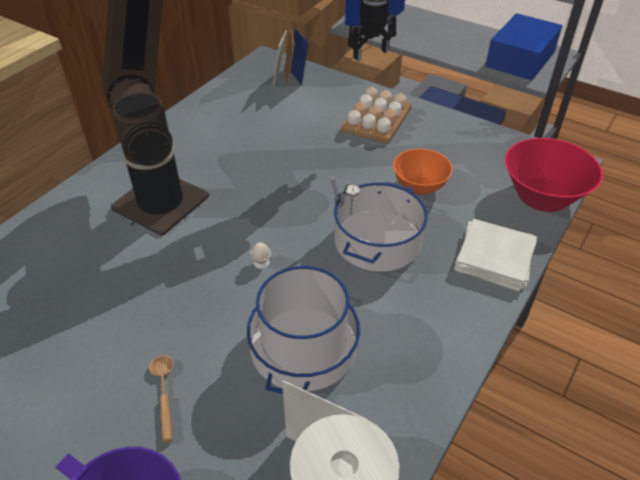

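```bash
cat > m.py <<'E'
from h import *
from scipy.optimize import least_squares
def blue(c):
    h=cv2.cvtColor(c['frame'],cv2.COLOR_RGB2HSV)
    return cv2.inRange(h,(100,90,25),(125,255,200))
def circ(c,box,z,g,r):
    m=blue(c);u0,v0,u1,v1=box
    vs,us=np.nonzero(m[v0:v1,u0:u1])
    P=np.array([onz(c,u+u0,v+v0,z)[:2] for u,v in zip(us,vs)])
    g=np.array(g,float)
    for tol in (25,12,8,6):
        Q=P[abs(np.linalg.norm(P-g,axis=1)-r)<tol]
        s=least_squares(lambda p:np.linalg.norm(Q-p[:2],axis=1)-p[2],[*g,r],loss='soft_l1',f_scale=2)
        g=s.x[:2]
    return s.x,len(Q)
E
python3 - <<'E'
from m import *
T=load('top');S=load('scene')
cl=onz(T,224,220,97);cw=onz(T,393,203,157);cb=onz(T,387,212,67)
print(cl,cw,cb)
for c,b in ((T,(150,150,300,290)),(S,(320,170,440,290))): print('low',circ(c,b,96.5,cl[:2],110))
for c,b in ((T,(310,150,460,280)),(S,(235,260,375,400))):
    print('pan',circ(c,b,66.5,cb[:2],116))
    for z in (145,150,155,160,165,170): print('wax',z,circ(c,b,z-3.5,cw[:2],90))
# egg
for n,c,(u0,v0,u1,v1) in (('t',T,(190,235,250,285)),('s',S,(320,170,370,220))):
    cv2.imwrite(f'pics/c{n}.png',cv2.resize(cv2.cvtColor(c['frame'][v0:v1,u0:u1],cv2.COLOR_RGB2BGR),None,fx=8,fy=8,interpolation=cv2.INTER_CUBIC))
a=cv2.imread('pics/ct.png');b=cv2.imread('pics/cs.png');b=cv2.copyMakeBorder(b,0,a.shape[0]-b.shape[0],0,0,0) if b.shape[0]<=a.shape[0] else b[:a.shape[0]]
im=np.hstack([a,b]);print(im.shape);im=cv2.resize(im,(800,int(im.shape[0]*800/im.shape[1])));cv2.imwrite('pics/crop1.png',im)
E
```

```text
[563.09081485 193.55148265  97.        ] [ 588.41311521 -175.65234293  157.        ] [ 591.09190245 -177.41433257   67.        ]
low (array([565.75980323, 196.41784638, 110.45088914]), 733)
low (array([568.33419559, 196.20901007, 110.59959303]), 447)
pan (array([ 591.30952576, -176.69610254,  116.97689448]), 664)
wax 145 (array([ 595.16065009, -179.25752797,   91.76296171]), 690)
wax 150 (array([ 593.81523613, -178.36141417,   91.34280325]), 696)
wax 155 (array([ 592.47149967, -177.46217441,   90.91327599]), 700)
wax 160 (array([ 591.10955731, -176.57852995,   90.48357967]), 704)
wax 165 (array([ 589.75555004, -175.69486057,   90.05398653]), 708)
wax 170 (array([ 588.41948382, -174.77215095,   89.62948355]), 713)
pan (array([ 592.56359181, -176.92311915,  116.57134262]), 576)
wax 145 (array([ 584.78608688, -165.59532647,   91.91570581]), 711)
wax 150 (array([ 587.15211685, -168.91975459,   91.46687047]), 714)
wax 155 (array([ 589.53280625, -172.24458893,   91.007573  ]), 715)
wax 160 (array([ 591.89687614, -175.58027318,   90.54843306]), 716)
wax 165 (array([ 594.26261736, -178.91821221,   90.099242  ]), 719)
wax 170 (array([ 596.63619799, -182.24980125,   89.64498186]), 721)
(400, 880, 3)
```

View pics/crop1.png

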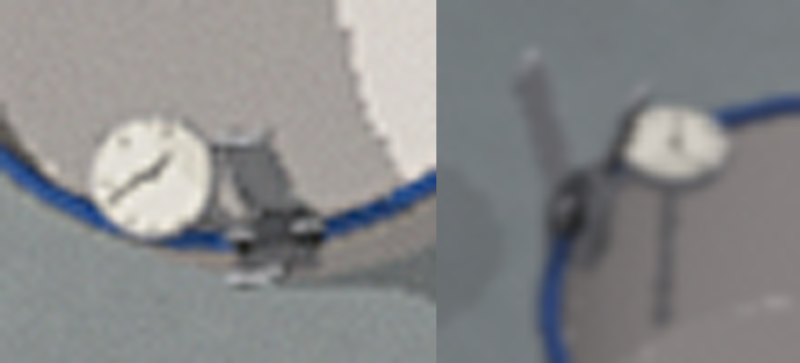

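```bash
cat >> h.py <<'E'
from scipy.spatial.transform import Rotation as Ro
def go(p,yaw):
    s=ctrl.get_state();R=Ro.from_euler('xyz',s['tcp_rot'])
    Rt=Ro.from_euler('xyz',[np.pi,0,yaw])
    print('shift',np.round(R.inv().apply(np.array(p)-s['position']),1),'rot',np.round((R.inv()*Rt).as_rotvec(),3))
E
python3 - <<'E'
from m import *
T=load('top');S=load('scene')
k=800/110; 
P=lambda x,y:(190+x/k-.5,235+y/k-.5)
Q=lambda x,y:(320+(x-436.4)/k-.5,170+y/k-.5)
print('mid handles',onz(T,*P(250,207),160),'in',onz(T,*P(242,137),160),'out',onz(T,*P(257,277),160))
print('dial top',onz(T,*P(152,178),114),onz(S,*Q(677,143),114))
c=np.array([567,196.3])
m=onz(T,*P(250,207),160)[:2]; d=c-m; a=np.arctan2(d[1],d[0]); print('angle',a,np.linalg.norm(d))
print('dial-based'); D=(onz(T,*P(152,178),114)+onz(S,*Q(677,143),114))[:2]/2
e=D-c; ang=np.arctan2(e[1],e[0]); # dial in pot: radial -89, tangential +34 rel. clip axes
# clip pos = c-110*(cos a,sin a); dial=c-89*ux+34*uy
a=ang-np.arctan2(34,-89); a=(a+np.pi)%(2*np.pi)-np.pi
print('a',a,'r',np.linalg.norm(e),np.hypot(89,34)); ux=np.array([np.cos(a),np.sin(a)]); p=c-110*ux; print('saddle',p)
go([*p,235],a+np.pi/2)
E
```

```text
mid handles [457.1999192  179.67062416 160.        ] in [477.42027165 182.63598234 160.        ] out [437.11138748 177.00878759 160.        ]
dial top [472.23240983 217.16062821 114.        ] [476.94307081 215.88447894 114.        ]
angle 0.15030910551202273 111.05221242056403
dial-based
a 0.14947927308009712 r 94.5990349419693 95.2732911156112
saddle [458.22663636 179.91844442]
shift [-334.2 -312.9    9.7] rot [-0.002  0.001  0.97 ]
```

step_arm(moves=[85, -42, -39, 1, 0, 0, 0.12, 85, -84, -78, 2, 0, 0, 0.24, 85, -126, -117, 3, 0, 0, 0.36, 85, -168, -156, 5, 0, 0, 0.48, 85, -210, -195, 6, 0, 0, 0.6, 85, -252, -235, 8, 0, 0, 0.72, 85, -294, -274, 9, 0, 0, 0.85, 85, -334, -313, 10, 0, 0, 0.97, 85, -334, -313, 10, 0, 0, 0.97, 85, -334, -313, 10, 0, 0, 0.97])

```text
clock: 1.4
position: [458.1, 180.5, 235.1]
tcp_rot: [-3.141, -0.001, 1.721]
wrist_force: [0.3, 0.4, -0.1]
finger_gap: 85.1
grip_force: 0.0
```

```bash
python3 - <<'E'
from h import *
s=ctrl.get_state();print(s['position'],s['tcp_rot'],s['qpos'],s['wrist_force'],s['clock'])
W=grab('wrist','w1.png')
ux=np.array([np.cos(.15),np.sin(.15),0]);uy=np.array([-ux[1],ux[0],0]);p=np.array([458.2,179.9,100])
for n,q in (('gripmid',[0,0,42]),('top in',[20,0,60]),('top out',[-20,0,60]),('dial',[21,34,14])): print(n,proj(W,p+q[0]*ux+q[1]*uy+[0,0,q[2]]))
E
```

```text
[458.06786116 180.4899743  235.10434892] [-3.14102178e+00 -5.12582945e-04  1.72081862e+00] [ 1.68688775e-01 -1.15406884e-01  2.02546538e+00  5.54661038e-04
  1.23209541e+00  1.84818948e-02] [ 0.25796595  0.40269522 -0.120369  ] 1.4
gripmid [324.1462465 247.6315568]
top in [364.0012834  258.12212754]
top out [284.6537178 258.0858698]
dial [359.78426832 178.26563774]
```

View pics/w1.png

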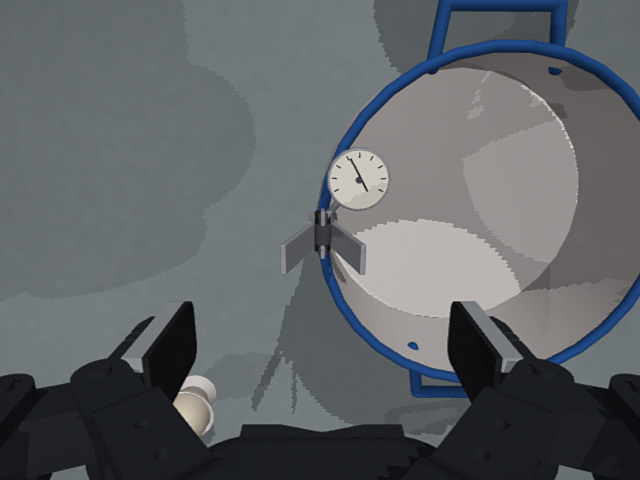

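step_arm(moves=[65, 0, 0, 30, 0, 0, 0, 65, -0.5, 0, 60, 0, 0, 0, 65, -0.5, 0, 85, 0, 0, 0, 60, -0.5, 0, 97, 0, 0, 0, 50, -0.5, 0, 97, 0, 0, 0, 40, -0.5, 0, 97, 0, 0, 0, 36, -0.5, 0, 97, 0, 0, 0, 36, -0.5, 0, 97, 0, 0, 0])

```text
clock: 2.45
position: [459.1, 180.0, 139.4]
tcp_rot: [3.14, -0.0, 1.721]
wrist_force: [-0.8, 0.6, 1.7]
finger_gap: 36.3
grip_force: 2.8
```

step_arm(moves=[32, 0, 0, 0, 0, 0, 0, 28, 0, 0, -1, 0, 0, 0, 24, 0, 0, -2, 0, 0, 0, 24, 0, 0, -2, 0, 0, 0])

```text
clock: 2.95
position: [458.7, 179.9, 140.6]
tcp_rot: [3.141, -0.0, 1.721]
wrist_force: [-0.1, 0.9, 2.7]
finger_gap: 23.8
grip_force: 3.3
```

step_arm(moves=[21, 0, 0, -1, 0, 0, 0, 18, 0, 0, -2, 0, 0, 0, 15, 0, 0, -3, 0, 0, 0, 13, 0, 0, -3, 0, 0, 0, 13, 0, 0, -3, 0, 0, 0, 13, 0, 0, -3, 0, 0, 0])

```text
clock: 3.7
position: [458.1, 179.7, 143.1]
tcp_rot: [-3.141, 0.0, 1.721]
wrist_force: [1.0, 0.2, 1.4]
finger_gap: 13.2
grip_force: 15.0
```

step_arm(moves=[12, 0, 0, 0, 0, 0, 0, 12, 0, 0, 0, 0, 0, 0, 12, 0, 0, -3, 0, 0, 0, 12, 0, 0, -6, 0, 0, 0, 12, 0, 0, -10, 0, 0, 0])

```text
clock: 4.32
position: [458.1, 179.8, 153.2]
tcp_rot: [-3.141, 0.0, 1.721]
wrist_force: [0.6, 0.6, -0.9]
finger_gap: 12.7
grip_force: 28.2
```

step_arm(moves=[12, 0, 0, -15, 0, 0, 0, 12, 0, 0, -40, 0, 0, 0, 12, 0, 0, -70, 0, 0, 0, 12, 0, 0, -100, 0, 0, 0, 12, 0, 0, -130, 0, 0, 0, 12, 0, 0, -150, 0, 0, 0, 12, 0, 0, -160, 0, 0, 0, 12, 0, 0, -160, 0, 0, 0])

```text
clock: 5.32
position: [458.6, 179.9, 314.3]
tcp_rot: [3.14, -0.0, 1.721]
wrist_force: [0.5, -0.5, -0.9]
finger_gap: 12.6
grip_force: 28.2
```

```bash
python3 - <<'E'
from h import *
s=ctrl.get_state();print(s['position'],s['tcp_rot'],s['wrist_force'],s['grip_force'])
W=grab('wrist','w2.png')
go([501.5,-176,312],np.pi/2)
E
```

```text
[458.60553806 179.86223898 314.27575081] [ 3.13984004e+00 -2.90460419e-05  1.72080663e+00] [ 0.48902255 -0.54386962 -0.87151347] 28.21887195110321
shift [-358.3  -10.3    1.1] rot [-0.    0.    0.15]
```

View pics/w2.png

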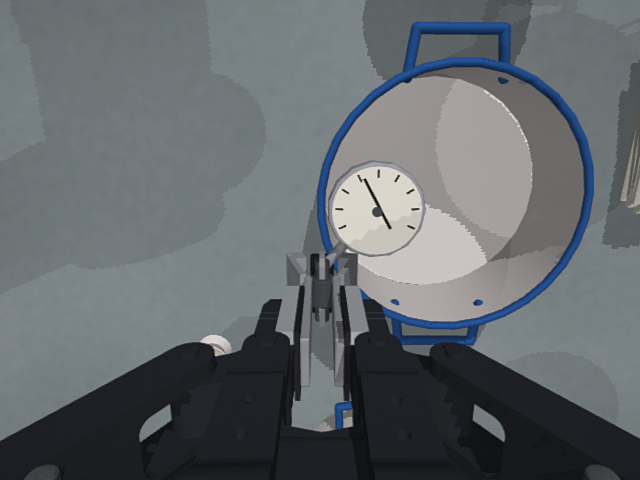

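step_arm(moves=[12, -25, -1, 0, 0, 0, 0.02, 12, -70, -2, 0, 0, 0, 0.04, 12, -120, -4, 0, 0, 0, 0.06, 12, -170, -5, 0, 0, 0, 0.08, 12, -220, -6, 0, 0, 0, 0.1, 12, -270, -8, 0, 0, 0, 0.12, 12, -315, -9, 0, 0, 0, 0.14, 12, -345, -10, 0, 0, 0, 0.15, 12, -358, -10, 0, 0, 0, 0.15, 12, -358, -10, 0, 0, 0, 0.15])

```text
clock: 6.62
position: [501.8, -175.6, 312.3]
tcp_rot: [-3.14, -0.001, 1.57]
wrist_force: [-0.3, 0.4, -0.1]
finger_gap: 12.6
grip_force: 28.2
```

```bash
python3 - <<'E'
from m import *
s=ctrl.get_state();print(s['position'],s['tcp_rot'],s['wrist_force'],s['grip_force'])
W=grab('wrist','w3.png');T=grab('top');S=grab('scene')
R=Ro.from_euler('xyz',s['tcp_rot'])
for n,q in (('dial',[34,21,23]),('saddle',[0,0,37])): 
    x=s['position']+R.apply(q); print(n,x,proj(W,x))
for zz in (152,156,160,164,168):
    print(zz,'W',circ(W,(0,0,640,480),zz-3.5,[591.5,-176],90),'T',circ(T,(310,150,460,280),zz-3.5,[591.5,-176],90)[0],'S',circ(S,(235,260,375,400),zz-3.5,[591.5,-176],90)[0])
E
```

```text
[ 501.75569266 -175.60927201  312.31706762] [-3.13994681e+00 -1.45036100e-03  1.57008338e+00] [-0.33513571  0.38957788 -0.13303056] 28.225079476833344
dial [ 522.74206857 -141.59085296  289.33187256] [382.8364994  212.68916327]
saddle [ 501.69483476 -175.55556534  275.31715665] [324.71572194 285.18437165]
152 W (array([ 593.64233007, -179.85193105,   92.74792892]), 6639) T [ 593.61197185 -177.5255636    90.85075252] S [ 588.12729591 -170.25749446   91.29346173]
156 W (array([ 592.53405166, -178.94495176,   91.93042381]), 7579) T [ 592.61972881 -176.68295437   90.43224318] S [ 590.02463853 -172.92076679   90.92212437]
160 W (array([ 591.29461237, -177.96335458,   90.71673634]), 7712) T [ 591.55435657 -175.93520056   90.06190301] S [ 591.91421524 -175.5906076    90.55581565]
164 W (array([ 590.03990638, -176.92041476,   89.4646377 ]), 7790) T [ 590.48871821 -175.18931737   89.69275572] S [ 593.80397487 -178.26064034   90.18949295]
168 W (array([ 588.77954282, -175.88130138,   88.21164662]), 7864) T [ 589.52095914 -174.30870905   89.25491383] S [ 595.71182866 -180.92122976   89.83306847]
```

View pics/w3.png

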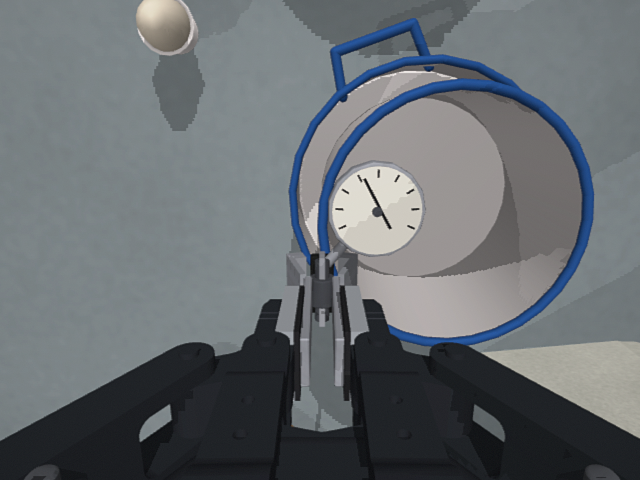

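step_arm(moves=[12, 0, 0, 15, 0, 0, 0, 12, 0, -0.3, 35, 0, 0, 0, 12, 0, -0.3, 55, 0, 0, 0, 12, 0, -0.3, 75, 0, 0, 0, 12, 0, -0.3, 84, 0, 0, 0, 12, 0, -0.3, 84, 0, 0, 0])

```text
clock: 7.52
position: [501.2, -175.3, 227.9]
tcp_rot: [-3.139, -0.001, 1.571]
wrist_force: [0.8, -0.2, 0.6]
finger_gap: 12.8
grip_force: 28.2
```

```bash
python3 - <<'E'
from m import *
W=grab('wrist');S=grab('scene')
f=W['frame'][150:390,200:460];a=cv2.resize(f,None,fx=2,fy=2)
b=S['frame'][230:380,240:360];b=cv2.resize(b,(320,400));b=cv2.copyMakeBorder(b,0,80,0,0,cv2.BORDER_CONSTANT)
cv2.imwrite('pics/c4.png',cv2.cvtColor(np.hstack([a[:,:480],b]),cv2.COLOR_RGB2BGR))
for x in (495,501.5,508): print(proj(W,[x,-176,161]),proj(W,[x,-160,161]))
E
```

```text
[311.82395396 263.24261125] [311.62629639 231.3879054 ]
[325.20983687 263.25497679] [325.29286923 231.39860404]
[338.59730547 263.2673438 ] [338.96109497 231.40930397]
```

View pics/c4.png

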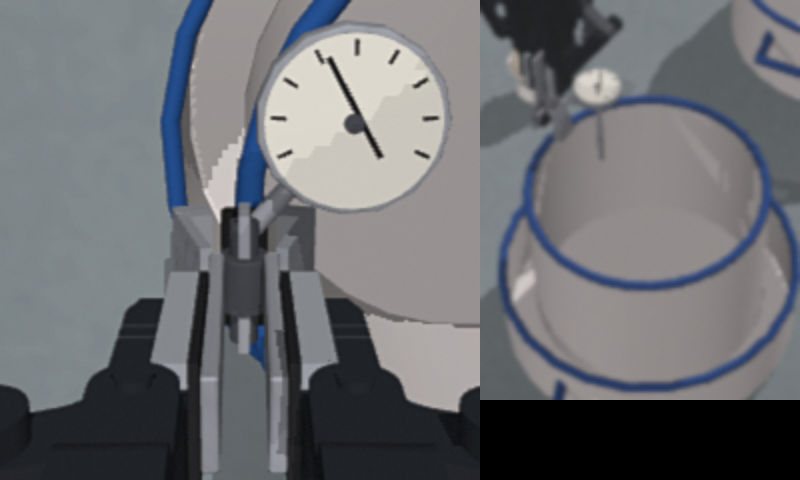

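step_arm(moves=[12, 0, 0.5, 4, 0, 0, 0, 12, 0, 0.5, 8, 0, 0, 0, 12, 0, 0.5, 12, 0, 0, 0, 12, 0, 0.5, 15, 0, 0, 0, 12, 0, 0.5, 17, 0, 0, 0, 12, 0, 0.5, 17, 0, 0, 0])

```text
clock: 8.38
position: [502.1, -175.6, 212.1]
tcp_rot: [-3.141, -0.0, 1.571]
wrist_force: [1.0, -0.7, -1.1]
finger_gap: 12.7
grip_force: 28.2
```

step_arm(moves=[12, 0, 0, 2, 0, 0, 0, 12, 0, 0, 4, 0, 0, 0, 12, 0, 0, 5, 0, 0, 0, 12, 0, 0, 6, 0, 0, 0, 12, 0, 0, 6, 0, 0, 0])

```text
clock: 9.0
position: [502.2, -175.6, 206.2]
tcp_rot: [-3.141, -0.0, 1.571]
wrist_force: [-0.6, 1.2, -0.6]
finger_gap: 12.8
grip_force: 28.2
```

step_arm(moves=[12, 0, 0, 1, 0, 0, 0, 12, 0, 0, 2, 0, 0, 0, 12, 0, 0, 3, 0, 0, 0, 12, 0, 0, 3, 0, 0, 0])

```text
clock: 9.5
position: [502.3, -175.7, 203.8]
tcp_rot: [3.141, 0.0, 1.571]
wrist_force: [-1.6, 0.7, 2.1]
finger_gap: 12.4
grip_force: 28.6
```

step_arm(moves=[12, 0, 0, 0.5, 0, 0, 0, 12, 0, 0, 1, 0, 0, 0, 12, 0, 0, 1, 0, 0, 0])

```text
clock: 9.88
position: [502.4, -175.7, 203.3]
tcp_rot: [3.141, 0.0, 1.571]
wrist_force: [-2.0, 0.9, 5.9]
finger_gap: 12.6
grip_force: 28.9
```

step_arm(moves=[12, 0, 0, 0.6, 0, 0, 0, 12, 0, 0, 0.6, 0, 0, 0, 12, 0, 0, 0.6, 0, 0, 0, 12, 0, 0, 0.6, 0, 0, 0])

```text
clock: 10.38
position: [502.4, -175.7, 203.2]
tcp_rot: [3.141, 0.0, 1.571]
wrist_force: [-2.9, 0.7, 7.4]
finger_gap: 12.7
grip_force: 29.1
```

step_arm(moves=[14, 0, 0, 0, 0, 0, 0, 16, 0, 0, 0.7, 0, 0, 0, 18, 0, 0, 1.2, 0, 0, 0])

```text
clock: 10.75
position: [503.3, -176.1, 201.9]
tcp_rot: [3.138, 0.001, 1.571]
wrist_force: [0.8, 0.4, 5.9]
finger_gap: 17.7
grip_force: 3.6
```

step_arm(moves=[20, 0, 0, 0.5, 0, 0, 0, 22, 0, 0, 1, 0, 0, 0, 24, 0, 0, 1.4, 0, 0, 0])

```text
clock: 11.12
position: [502.8, -175.9, 199.9]
tcp_rot: [3.14, 0.001, 1.571]
wrist_force: [0.3, 0.5, 5.0]
finger_gap: 23.8
grip_force: 3.5
```

step_arm(moves=[26, 0, 0, 0.3, 0, 0, 0, 28, 0, 0, 0.6, 0, 0, 0, 30, 0, 0, 0.9, 0, 0, 0, 32, 0, 0, 1.2, 0, 0, 0])

```text
clock: 11.62
position: [502.2, -175.7, 197.8]
tcp_rot: [3.142, 0.0, 1.571]
wrist_force: [-0.0, 0.5, 4.9]
finger_gap: 31.6
grip_force: 3.4
```

step_arm(moves=[34, 0, 0, 0.3, 0, 0, 0, 36, 0, 0, 0.6, 0, 0, 0, 38, 0, 0, 0.8, 0, 0, 0, 40, 0, 0, 0.8, 0, 0, 0, 42, 0, 0, 0.8, 0, 0, 0])

```text
clock: 12.25
position: [501.7, -175.4, 196.4]
tcp_rot: [-3.14, -0.001, 1.571]
wrist_force: [0.1, 0.1, 0.5]
finger_gap: 42.1
grip_force: 1.3
```

step_arm(moves=[55, 0, 0, 0, 0, 0, 0, 70, 0, 0, 0, 0, 0, 0, 75, 0, 0, 0, 0, 0, 0, 75, 0, 0, -10, 0, 0, 0, 75, 0, 0, -30, 0, 0, 0, 75, 0, 0, -60, 0, 0, 0, 75, 0, 0, -90, 0, 0, 0, 75, 0, 0, -110, 0, 0, 0, 75, 0, 0, -110, 0, 0, 0])

```text
clock: 13.38
position: [502.9, -176.1, 309.4]
tcp_rot: [3.138, 0.002, 1.571]
wrist_force: [0.2, 0.5, -0.4]
finger_gap: 74.7
grip_force: 0.0
```

```bash
python3 - <<'E'
from m import *
W=grab('wrist');S=grab('scene')
a=cv2.resize(W['frame'][150:390,200:460],(440,406))
b=cv2.resize(S['frame'][240:340,240:330],(360,400));b=cv2.copyMakeBorder(b,0,6,0,0,cv2.BORDER_CONSTANT)
cv2.imwrite('pics/c5.png',cv2.cvtColor(np.hstack([a,b]),cv2.COLOR_RGB2BGR))
print(ctrl.get_state()['wrist_force'],ctrl.get_state()['position'])
E
```

```text
[ 0.13308166  0.0179954  -0.05440233] [ 501.87642315 -175.43821857  306.24511415]
```

View pics/c5.png

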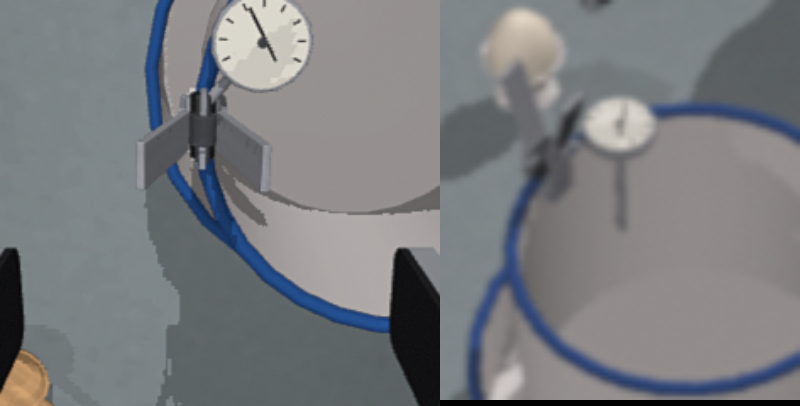

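The picture shows the clip upright on the wax pot's rim. The handles form an even V with their tops at crop (140,165) and (268,165), the hinge is over the rim at (203,130), and the probe hangs inside. I'm handing the job in.

```bash
python3 -c "
from rig import ctrl
print(ctrl.finish_job())"
```

```text
the job is handed in; nothing more can be done
None
```

I moved the thermometer clip to the wax pot's rim, pressed it on at about 7 N, released it without lifting it, and handed the job in at about 13.5 s. The last picture shows it gripping upright with the probe inside, but the hand-in returned no verdict.

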